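Shift a sample under the lens through an L-shaped gate

TASK

Bring the sample under the lens by pushing the black knob with the fingertips: push its pin along the long leg of the L-shaped slot, round the corner, and fully home to the end of the short leg, then leave it there. Only push the knob, never pinch it between the fingers; do not touch the sample on the slide, and leave the loose samples, jar and screwdriver on the bench where they are.

Things in the scene. Friction and masses are not known exactly. Their poses are not given: they have to be found in the camera images.
- stage: gated specimen slide fixed to the bench: aluminium base 320 x 210 x 12 mm (x -60..260, y -150..60) under a steel gate plate (x -45..85, y -135..45 mm), top 34 mm above the bench. Origin on the bench below the slot's corner; x along the short leg, away from the robot; y along the long leg; z up. Yaw within 0.45 rad of the robot's frame
- slot_corner (a point): corner of the L-shaped slot, where the centrelines of its legs meet, on top of the gate plate (34 mm above the bench), straight above the stage's origin. The slot is 16 mm wide; the long leg's centreline comes from (0, -90) mm in the stage's frame
- slot_end (a point): where the pin's axis is when the pin is home in the short leg: (45, 0, 34) mm in the stage's frame. The pin is 12 mm thick and has 2 mm of play on all sides
- lens (a point): underside of the fixed lens tube (38 mm across, 60 to 96 mm above the bench), (190, 0, 60) mm in the stage's frame; its post stands at (240, 0) mm
- along (a joint): the pin's place along the long leg, m: 0 at the end away from the corner, 0.090 at the corner's centre, stop at 0.092; grows towards the stage's +y. Starts between 0 and 0.030. About 2 N of friction and a little damping; stays where it is left, no spring
- across (a joint): the pin's place along the short leg, m: 0 in the long leg, 0.045 home, stop at 0.047; grows towards the stage's +x. The slot's edge lets it grow only once the pin is at the corner (along above 0.088). Friction about 2 N, no spring
- knob_top (a point): centre of the top of the black square knob (30 x 30 mm over its faces, 42 to 72 mm above the bench) on the pin; in the stage's frame x = across, y = along - 0.090, z = 0.072 m. The knob cannot lift, tilt or turn; 8 mm of air lie between it and the gate plate
- knob_near: the near side face of the square knob (a 24 mm wide, 30 mm tall, 5 mm thick cheek; the corners of the knob are notched). Origin at the cheek's centre, 57 mm above the bench, 12.5 mm from the knob's axis towards the stage's -x; the outer surface is 2.5 mm further out. Same axes as the stage
- knob_far: the far side face of the square knob (a 24 mm wide, 30 mm tall, 5 mm thick cheek; the corners of the knob are notched). Origin at the cheek's centre, 57 mm above the bench, 12.5 mm from the knob's axis towards the stage's +x; the outer surface is 2.5 mm further out. Same axes as the stage
- knob_left: the left side face of the square knob (a 24 mm wide, 30 mm tall, 5 mm thick cheek; the corners of the knob are notched). Origin at the cheek's centre, 57 mm above the bench, 12.5 mm from the knob's axis towards the stage's +y; the outer surface is 2.5 mm further out. Same axes as the stage
- knob_right: the right side face of the square knob (a 24 mm wide, 30 mm tall, 5 mm thick cheek; the corners of the knob are notched). Origin at the cheek's centre, 57 mm above the bench, 12.5 mm from the knob's axis towards the stage's -y; the outer surface is 2.5 mm further out. Same axes as the stage
- specimen: the mounted sample on the slide: a black disc 30 mm across, 15 mm high with a metal face, clamped in a 44 mm holder on an arm that sticks out from under the gate plate. Moves with the knob, 145 mm from it towards the stage's +x; origin at the disc's underside, 35.5 mm above the bench. Ends up under the lens
- sample_a: a loose spare sample, black disc 32 mm across and 22 mm high, on the bench left of the stage; origin under its centre
- sample_b: a second loose spare sample, the same as the first, on the bench right of the stage, level with the specimen holder; origin under its centre
- jar: a small closed jar, 48 mm across, 60 mm high, on the bench right of the stage's long leg; origin under its centre
- driver: a screwdriver, 160 mm long, lying along the stage's x on the bench left of the stage; origin at its middle, on its underside

How it is judged:
By the outcome, as a careful person would: the job done as asked, in the order asked, and still so for the second after the job is handed in, with the robot touching nothing.
It also fails if it takes over 45 s, if anything falls off the work surface, if the arm or the gripper's body presses on something with over 40 N, if the wrist force passes 120 N, or if a joint passes its speed limit or range.

ROBOT

A 7-joint arm with a two-finger parallel gripper is mounted at the origin on the work surface. World frame = base frame: x ahead of the robot, y to its left, z up, the work surface at z = 0. Lengths are in m, angles in degrees, forces in N, time in s.
With the tool pointing down it reaches from about 0.425 to 0.875 m from the base axis. Payload 9.9 kg.
Tool frame: the origin (TCP) lies midway between the tips of the shut fingers; the grasp point (between the pads) lies 19 mm behind it; z points along the fingers, y is the line along which they close (so a half turn about z gives the same grasp; the last joint's range is limited). The gripper opens to 85 mm and grips with 20 to 120 N. Pads are 22 mm wide; open, the fingers measure 114 mm over their backs; the gripper's body (76 mm by 85 mm) begins 54 mm behind the grasp point. The pads swing forward as they close: fully open they stand 13 mm farther back than shut.
Start: joints at [66.475, 32.985, 1.427, 82.34, -0.859, 64.687, -3.237], TCP at [0.217, -0.639, 0.203] pointing down, gripper open.
Joint ranges: [-157.87, 157.87], [-19.46, 123.44], [-87.15, 90], [11.01, 140.99], [-62.26, 242.26], [9.8, 113.94], [-161.44, 161.44]. Speed limits (degrees/s): [127.2, 127.2, 172.46, 172.46, 180, 180, 180].

INTERFACE

Orientations are given as a 3x3 rotation matrix whose columns are the frame's x, y, z axes.
In Python, from plant import env, viewer, finder gives the robot as it stands. The module is installed in compiled form; this text tells all that it offers.
- The arm moves only by the tool arm_command, never from a script. Its argument "targets" is a list of rows, each a list of 7 numbers: the shift along the tool's x, y, z normalised to -1 to 1, where 1 is 0.12 m, then the turn, a rotation vector about the tool's x, y, z normalised to -1 to 1, where 1 is 30 degrees, then the opening, from 0 (shut) to 1 (fully open). In form: [[tx, ty, tz, rx, ry, rz, gripper], ...]. A call has 1 to 20 rows; each row is the pose to reach, as a shift and turn from the pose commanded when the call began, along the tool's axes at that moment; what a row does not reach only later rows make up. A row lasts 1/10 s, in which the tool goes at most 50 mm and 8.59 degrees, less where a joint would pass 70% of its speed; a pose out of reach is approached as far as the arm can. A call with a number of a shift or a turn outside -1 to 1 is refused whole. A call with a gripper value outside its range is refused whole. The fingers move at their own pace and stop on an object; "force" is the grip in N (left out, the last holds). Time passes only in rows, so rows that repeat a pose let the fingers close. It gives the time, the measured TCP pose, the force, the opening and the grip force at its end, in the units of the state.
- env.get_state(): the state, without advancing time (a new reading comes with each control period).
- viewer.get_image(name): name is "scene" or "top" or "wrist"; returns a dict with "image" (400x640x3 uint8, red, green, blue), "depth" (400x640 float32, m along the optical axis (not along the pixel's ray), 0 where there is no reading), "fx", "fy", "cx", "cy" (pixels), "k1" (the pictures are not rectified: a ray, as slopes to the right and down, at radius r is drawn at 1 + k1 r^2 times it, then the intrinsics apply), "origin" and "orientation" of the camera in the world; the wrist camera has in their place "tool_from_camera" (4x4, takes a point from camera to tool coordinates, whose origin is the TCP and whose axes are the flange's). Camera axes: x right, y up, looking along -z (the intrinsics and any distortion apply to the point x, -y, -z); pixel columns grow to the right and rows downward; lengths in m; the calibration is good to about 2 mm. A picture is of the moment at which its call begins: read the wrist's pose just before it.
- env.close_job(): hands the job in; it is judged then, once.
Trained networks look in a picture, given as the dict that the camera call returned (one of the last four; its "shot" number tells which), for a name from the list of things; names that differ only in an ending like _2 or _b are one class to them, and where a whole thing is asked for, a point or a joint stands for the part that bears it (a point fixed in the world has none). Each returns a list of dicts, best first, with "confidence" (0 to 1); they miss things now and then, are a little off and sometimes report something else, mostly with a low value. They report only what shows in the picture. A call takes as long as a camera call.
- finder.look_for(target, picture): "at" ([x, y, z] in m, in the coordinates of the camera as it stood for that picture, good to about 4 mm: the middle of the surface that is visible of it).
The state is a dict: "t": time; "qpos": joint angles; "joint_vel": joint speeds; "effort": joint torques, N m; "tool_pos": TCP position; "tcp_rot": TCP orientation; "force": force on the tool from outside, world axes, zero at the start; "moment": the same for the moment, N m; "gripper_width": finger opening in m; "gripper_force": force on a finger pad.
Only numpy, scipy, OpenCV 4.12 (cv2) and the standard library are available. Lean on these libraries where they do the work, as an engineer would, in place of code of your own. Each camera call takes 0.05 s, during which the arm holds its last target. There are 200 camera calls.

## Working session

There is one attempt and no reset: what is moved stays moved. The work goes in short steps, Python scripts to look and compute and a tool call to move; the robot and the scene stay as the last step left them, time stands still between calls to the robot, and variables do not carry over. Pictures are saved under pics/ and viewed, at most 10 in all, crops included, and the job is handed in when it is done.

Besides the shell and the picture viewer there is one more tool, called after "Request:" as a command line: name --pt "numbers of a row" for each row, then --argument value for the rest. arm_command: Moves the arm, as the interface text tells. Scaled input: -1 to 1 covers 0.12 m each way for a shift and 30 degrees each way for a turn. Its arguments: {"type":"object","properties":{"targets":{"type":"array"},"force":{"type":"number"}},"required":["targets"]}

```bash
mkdir -p pics
cat > h.py <<'E'
import numpy as np, cv2
from plant import env, viewer, finder
def world(p,im,st=None):
    p=np.asarray(p)
    if 'origin' in im: return np.array(im['orientation'])@p+np.array(im['origin'])
    T=np.array(im['tool_from_camera']); q=T[:3,:3]@p+T[:3,3]
    return np.array(st['tcp_rot'])@q+np.array(st['tool_pos'])
def pix(u,v,im,d=None):
    xd=(u-im['cx'])/im['fx']; yd=(v-im['cy'])/im['fy']
    x,y=xd,yd
    for _ in range(20):
        s=1+im['k1']*(x*x+y*y); x,y=xd/s,yd/s
    if d is None: d=im['depth'][int(v),int(u)]
    return np.array([x*d,-y*d,-d])
def save(im,n): cv2.imwrite('pics/'+n,im['image'][:,:,::-1])
E
python3 - <<'E'
from h import *
np.set_printoptions(precision=4,suppress=True)
st=env.get_state(); print(st['t'],st['tool_pos'],st['tcp_rot'],st['gripper_width'])
for n in ['top','scene']:
    im=viewer.get_image(n); save(im,n+'0.png')
    print(n,im['origin'])
    for t in ['stage','knob_top','knob_near','knob_right','specimen','sample_a','sample_b','jar','driver','slot_corner','lens']:
        for r in finder.look_for(t,im)[:2]: print(t,world(r['at'],im),round(r['confidence'],2))
E
```

```text
0.0 [ 0.2165 -0.6388  0.2025] [[ 0.9471  0.321  -0.0006]
 [ 0.321  -0.9471  0.0015]
 [-0.0001 -0.0017 -1.    ]] 0.0860020675110107
top [0.5394 0.0431 0.9266]
stage [ 0.572  -0.0087  0.0164] 0.76
knob_top [ 0.583  -0.0366  0.0427] 0.88
specimen [ 0.6071 -0.0461  0.0482] 0.57
sample_a [ 0.5615 -0.1814  0.0247] 0.81
sample_a [0.5752 0.1804 0.0223] 0.68
sample_b [ 0.5615 -0.1814  0.0247] 0.81
sample_b [0.5752 0.1804 0.0223] 0.68
jar [ 0.451  -0.1438  0.0633] 0.64
driver [0.661  0.1078 0.0203] 0.86
slot_corner [ 0.5731 -0.0082  0.019 ] 0.57
slot_corner [ 0.4841 -0.0051  0.0719] 0.55
lens [ 0.569  -0.012   0.0138] 0.66
scene [1.0082 0.5557 0.6258]
stage [0.588  0.0099 0.0133] 0.83
knob_top [ 0.5626 -0.0287  0.0452] 0.58
knob_top [0.591  0.01   0.0167] 0.51
specimen [ 0.6098 -0.042   0.0517] 0.6
sample_a [ 0.5673 -0.1803  0.016 ] 0.64
sample_a [0.5808 0.1909 0.0213] 0.59
sample_b [ 0.5673 -0.1803  0.016 ] 0.64
sample_b [0.5808 0.1909 0.0213] 0.59
driver [0.6654 0.116  0.0176] 0.71
driver [0.5879 0.0115 0.0091] 0.7
slot_corner [0.5905 0.0113 0.0084] 0.88
slot_corner [ 0.6107 -0.0404  0.0505] 0.18
lens [ 0.5619 -0.0276  0.0419] 0.73
lens [0.5979 0.0142 0.0123] 0.64
```

View pics/top0.png

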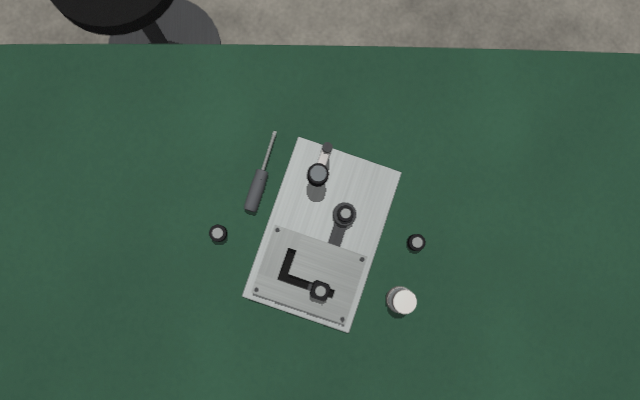

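View pics/scene0.png

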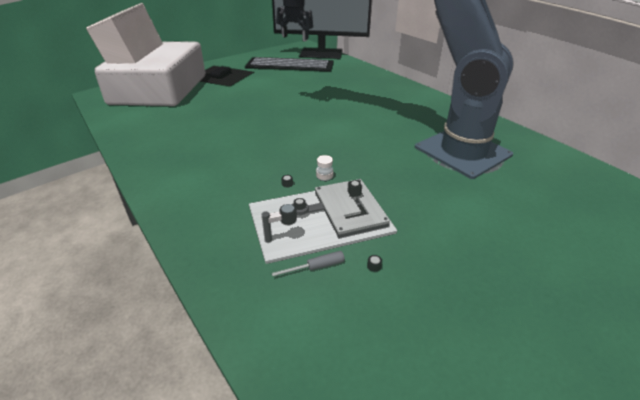

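The top view shows base corners at about (299,138), (400,172), (349,331) and (243,297). The knob is at (320,291), the specimen at (345,214) and the slot corner near (284,276). I'll fit the stage pose from these.

Run:
```python
from h import *
np.set_printoptions(precision=4,suppress=True)
im=viewer.get_image('top')
def onz(u,v,z):
    o=np.array(im['origin']); d=world(pix(u,v,im,1.0),im)-o
    return (o+d*(z-o[2])/d[2])[:2]
g=cv2.cvtColor(im['image'],cv2.COLOR_RGB2GRAY)
px=[(299,138),(400,172),(349,331),(243,297)]
# base silhouette: bright low-saturation
hsv=cv2.cvtColor(im['image'],cv2.COLOR_RGB2HSV)
m=((hsv[...,1]<60)&(hsv[...,2]>90)).astype(np.uint8); m[:110]=0; m[:,:235]=0;m[:,405:]=0
n,l,s,c=cv2.connectedComponentsWithStats(m); k=1+np.argmax(s[1:,4])
r=cv2.minAreaRect(np.argwhere(l==k)[:,::-1].astype(np.float32)); print(r, cv2.boxPoints(r))
S=np.array([(260,60),(260,-150),(-60,-150),(-60,60)])/1e3
W=np.array([onz(u,v,.012) for u,v in px])
Sc=S-S.mean(0);Wc=W-W.mean(0)
H=Sc.T@Wc; yaw=np.arctan2(H[0,1]-H[1,0],H[0,0]+H[1,1])
R=np.array([[np.cos(yaw),-np.sin(yaw)],[np.sin(yaw),np.cos(yaw)]])
t=W.mean(0)-R@S.mean(0); print('yaw',yaw,'corner',t,'res',W-(S@R.T+t))
for nme,p,z in [('knob',(320,291),.072),('spec',(345.5,214),.0505),('slotc',(284,276),.034),('lens',(318,174),.096)]:
    w=onz(*p,z); print(nme,w,R.T@(w-t), im['depth'][int(p[1]),int(p[0])])
big=cv2.resize(im['image'][130:340,235:410],None,fx=3.4,fy=2.8*3.4/2.8/1.2,interpolation=cv2.INTER_CUBIC); cv2.imwrite('pics/crop.png',big[:,:,::-1]); print(big.shape)
```

```text
((322.4914245605469, 234.20111083984375), (114.1998519897461, 170.152587890625), 19.133642196655273) [[240.6602 295.8617]
 [296.4316 135.1089]
 [404.3226 172.5405]
 [348.5513 333.2933]]
yaw -0.3262682279586804 corner [0.4938 0.0617] res [[-0.0034 -0.0026]
 [-0.001   0.0029]
 [ 0.0041  0.0013]
 [ 0.0003 -0.0017]]
knob [ 0.4715 -0.0031] [-0.0003 -0.0685] 0.84238434
spec [ 0.6073 -0.051 ] [ 0.1437 -0.0704] 0.88237727
slotc [0.4958 0.0601] [ 0.0024 -0.0009] 0.90318453
lens [0.673  0.0008] [ 0.1892 -0.0002] 0.8414012
(595, 595, 3)
```

Stage pose: corner (0.494, 0.062), yaw -0.326 rad. Knob, specimen and lens all agree with it, and along is about 0.021 m. I'll move over with the fingers shut.

Request:
arm_command --pt "0.86 -0.99 0 0 0 0 0" --pt "0.86 -0.99 0 0 0 0 0" --pt "0.86 -0.99 0 0 0 0 0" --pt "0.86 -0.99 0 0 0 0 0" --pt "0.86 -0.99 0 0 0 0 0"

```text
t: 1.75
tool_pos: [0.2775, -0.4924, 0.204]
tcp_rot: [[0.946, 0.324, 0.001], [0.324, -0.946, -0.0], [0.001, 0.001, -1.0]]
force: [-1.0, -0.2, -0.5]
gripper_width: 0.012
gripper_force: 0.0
```

Request:
arm_command --pt "0.86 -0.99 0 0 0 0 0" --pt "0.86 -0.99 0 0 0 0 0" --pt "0.86 -0.99 0 0 0 0 0" --pt "0.86 -0.99 0 0 0 0 0" --pt "0.86 -0.99 0 0 0 0 0"

```text
t: 2.25
tool_pos: [0.3365, -0.3483, 0.2037]
tcp_rot: [[0.947, 0.323, 0.0], [0.323, -0.947, -0.001], [0.0, 0.001, -1.0]]
force: [-0.2, -0.3, -0.1]
gripper_width: -0.0003
gripper_force: 0.0
```

Request:
arm_command --pt "0.86 -0.99 0 0 0 0.62 0" --pt "0.86 -0.99 0 0 0 0.62 0" --pt "0.86 -0.99 0 0 0 0.62 0" --pt "0.86 -0.99 0 0 0 0.62 0" --pt "0.86 -0.99 0 0 0 0.62 0"

```text
t: 2.75
tool_pos: [0.3969, -0.2021, 0.2035]
tcp_rot: [[1.0, 0.004, 0.001], [0.004, -1.0, -0.0], [0.001, 0.0, -1.0]]
force: [-0.3, -1.0, -0.2]
gripper_width: -0.0002
gripper_force: 0.0
```

Request:
arm_command --pt "0.47 -0.9 0 0 0 0.63 0" --pt "0.47 -0.9 0 0 0 0.63 0" --pt "0.47 -0.9 0 0 0 0.63 0" --pt "0.47 -0.9 0 0 0 0.63 0" --pt "0.47 -0.9 0 0 0 0.63 0" --pt "0.47 -0.9 0 0 0 0.63 0"

```text
t: 3.35
tool_pos: [0.4513, -0.0971, 0.2033]
tcp_rot: [[0.946, -0.325, -0.0], [-0.325, -0.946, -0.001], [-0.0, 0.001, -1.0]]
force: [0.4, -0.1, 0.1]
gripper_width: 0.0003
gripper_force: 0.0
```

```bash
cat >> h.py <<'E'
yaw=-.326; R=np.array([[np.cos(yaw),-np.sin(yaw)],[np.sin(yaw),np.cos(yaw)]]); t0=np.array([.4945,.0612])
S=lambda w: R.T@(np.asarray(w)[:2]-t0)
E
python3 - <<'E'
from h import *
st=env.get_state(); im=viewer.get_image('wrist'); save(im,'w1.png')
print(st['tool_pos'],S(st['tool_pos']),st['tcp_rot'])
for n in ['knob_top','knob_right','slot_corner']:
    for r in finder.look_for(n,im)[:2]:
        w=world(r['at'],im,st);print(n,w,S(w),r['confidence'])
E
```

```text
[ 0.45132167 -0.09707101  0.20326623] [ 0.00978311 -0.16376315] [[ 9.45824341e-01 -3.24678438e-01 -4.78642511e-04]
 [-3.24678762e-01 -9.45823849e-01 -9.73487027e-04]
 [-1.36641255e-04  1.07615278e-03 -9.99999412e-01]]
knob_top [ 0.57927194 -0.03475268  0.05015938] [ 0.11103653 -0.0637502 ] 0.9
knob_right [ 0.46556077 -0.01882603  0.06291524] [-0.00178619 -0.0850791 ] 0.6
slot_corner [ 0.55873874 -0.0122616   0.00941874] [ 0.08438189 -0.04901959] 0.8
```

View pics/w1.png

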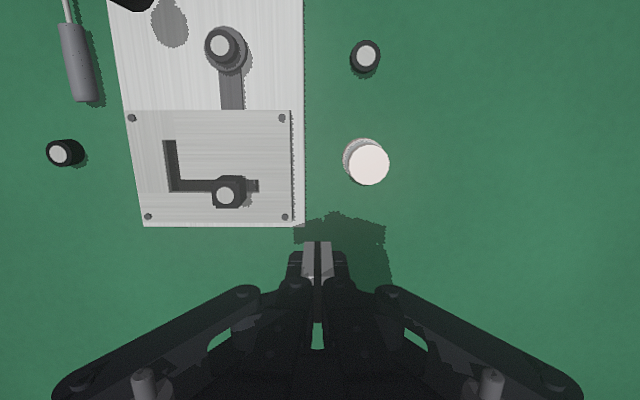

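The stage sits square in the wrist view, with the knob at (226,194), the slot corner at (174,185) and the jar at (368,163). The tips are at (318,245). That agrees with the fit, so I'll go down beside the knob's right face.

Request:
arm_command --pt "-0.08 -0.34 0.3 0 0 0 0" --pt "-0.08 -0.34 0.7 0 0 0 0" --pt "-0.08 -0.34 0.9 0 0 0 0" --pt "-0.08 -0.34 0.9 0 0 0 0"

```text
t: 3.95
tool_pos: [0.4534, -0.0527, 0.0928]
tcp_rot: [[0.947, -0.322, -0.006], [-0.322, -0.947, 0.0], [-0.006, 0.002, -1.0]]
force: [-0.5, 0.2, 0.7]
gripper_width: 0.0001
gripper_force: 0.0
```

Run:
```python
from h import *
st=env.get_state(); im=viewer.get_image('wrist'); save(im,'w2.png')
print(st['tool_pos'],S(st['tool_pos']))
for n in ['knob_right']:
    for r in finder.look_for(n,im)[:2]:
        w=world(r['at'],im,st);print(n,w,S(w),r['confidence'])
```

```text
[ 0.45336707 -0.05268574  0.09284179] [-0.00249387 -0.12106056]
knob_right [ 0.46585656 -0.01809596  0.06378798] [-0.00173979 -0.08429276] 0.82
```

View pics/w2.png

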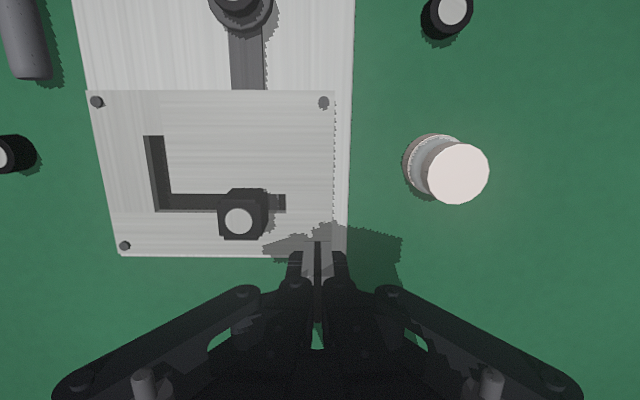

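Request:
arm_command --pt "0.01 0 0.34 0 0 0 0" --pt "0.01 0 0.34 0 0 0 0" --pt "0.01 -0.1 0.34 0 0 0 0" --pt "0.01 -0.15 0.34 0 0 0 0" --pt "0.01 -0.2 0.34 0 0 0 0" --pt "0.01 -0.25 0.34 0 0 0 0" --pt "0.01 -0.3 0.34 0 0 0 0" --pt "0.01 -0.35 0.34 0 0 0 0" --pt "0.01 -0.4 0.34 0 0 0 0" --pt "0.01 -0.45 0.34 0 0 0 0" --pt "0.01 -0.5 0.34 0 0 0 0"

```text
t: 5.15
tool_pos: [0.4763, 0.0044, 0.0545]
tcp_rot: [[0.947, -0.322, -0.0], [-0.322, -0.947, -0.0], [-0.0, 0.0, -1.0]]
force: [-0.4, -0.2, -0.2]
gripper_width: 0.0002
gripper_force: 0.0
```

Run:
```python
from h import *
st=env.get_state(); im=viewer.get_image('wrist'); save(im,'w3.png')
print(st['tool_pos'],S(st['tool_pos']),R.T@np.array(st['force'])[:2],st['force'])
for im in [im,viewer.get_image('top')]:
  for n in ['knob_right','specimen']:
    for r in finder.look_for(n,im)[:2]:
        w=world(r['at'],im,st);print(n,w,S(w),r['confidence'])
```

```text
[0.47625081 0.00436202 0.05453359] [ 0.0009147  -0.05968879] [-0.3257792  -0.29586945] [-0.40337476 -0.17595345 -0.23256036]
knob_right [ 0.47001197 -0.01706882  0.07141087] [ 0.00186781 -0.08198892] 0.81
knob_right [ 0.45820042 -0.14437339  0.05600491] [ 0.03144846 -0.20637121] 0.57
specimen [ 0.60610899 -0.04790412  0.05122093] [ 0.14067193 -0.06761423] 0.48
```

View pics/w3.png

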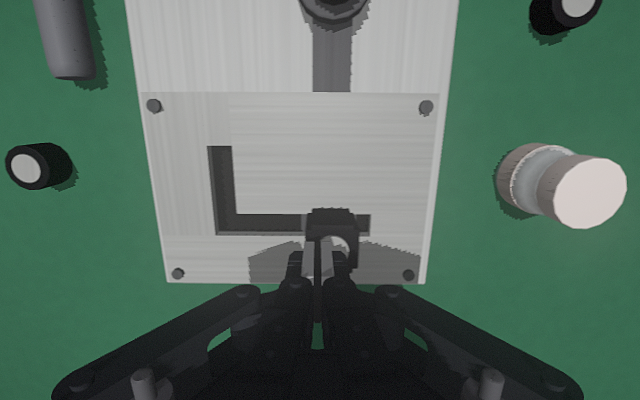

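The knob hasn't moved. It's at about (333,235), partly hidden by the fingertips at (318,245), which reached its y with no force. I need to know where the fingertips are relative to the knob.

Run:
```python
from h import *
np.set_printoptions(precision=4,suppress=True)
st=env.get_state(); im=viewer.get_image('wrist')
print(st['tool_pos'],S(st['tool_pos']));print(np.array(im['tool_from_camera']))
for u,v in [(318,244),(310,250),(326,250),(310,270),(328,270),(340,240),(333,215),(350,240),(345,252),(345,265),(225,225),(156,105),(426,107),(178,273),(408,275),(260,260)]:
    w=world(pix(u,v,im),im,st); print((u,v),im['depth'][v,u],w,S(w))
st=env.get_state(); im=viewer.get_image('top'); 
c=cv2.resize(im['image'][220:340,235:365],None,fx=4.6,fy=4.6,interpolation=cv2.INTER_CUBIC);cv2.imwrite('pics/t3.png',c[:,:,::-1])
```

```text
[0.476  0.0036 0.0546] [ 0.0009 -0.0605]
[[-0.0012  0.9578  0.2874  0.0721]
 [ 1.      0.001   0.0008 -0.0006]
 [ 0.0004  0.2874 -0.9578 -0.1707]
 [ 0.      0.      0.      1.    ]]
(318, 244) 0.14815831 [0.4851 0.0008 0.0894] [ 0.0104 -0.0602]
(310, 250) 0.14009419 [0.487  0.0041 0.0976] [ 0.0111 -0.0565]
(326, 250) 0.14034021 [ 0.4845 -0.0029  0.0974] [ 0.011  -0.0639]
(310, 270) 0.12290104 [0.4866 0.0038 0.1156] [ 0.0109 -0.0569]
(328, 270) 0.123031974 [ 0.4842 -0.0031  0.1155] [ 0.0108 -0.0642]
(340, 240) 0.1646641 [ 0.4765 -0.009   0.0737] [ 0.0054 -0.0722]
(333, 215) 0.17757262 [ 0.4859 -0.0088  0.0575] [ 0.0143 -0.0691]
(350, 240) 0.16549338 [ 0.4744 -0.0141  0.0729] [ 0.0051 -0.0778]
(345, 252) 0.16483094 [ 0.4696 -0.0095  0.0754] [-0.0009 -0.075 ]
(345, 265) 0.13649434 [ 0.4771 -0.0093  0.1028] [ 0.0062 -0.0724]
(225, 225) 0.22739436 [0.4889 0.0735 0.0127] [-0.0092  0.0099]
(156, 105) 0.17895293 [0.5792 0.071  0.0373] [0.0771 0.0364]
(426, 107) 0.1789488 [ 0.5258 -0.0812  0.0377] [ 0.0752 -0.1249]
(178, 273) 0.21218365 [0.4726 0.1095 0.0367] [-0.0362  0.0388]
(408, 275) 0.21185529 [ 0.4191 -0.0438  0.0373] [-0.0378 -0.1236]
(260, 260) 0.2120301 [0.4624 0.0515 0.0341] [-0.0273 -0.0194]
```

View pics/t3.png

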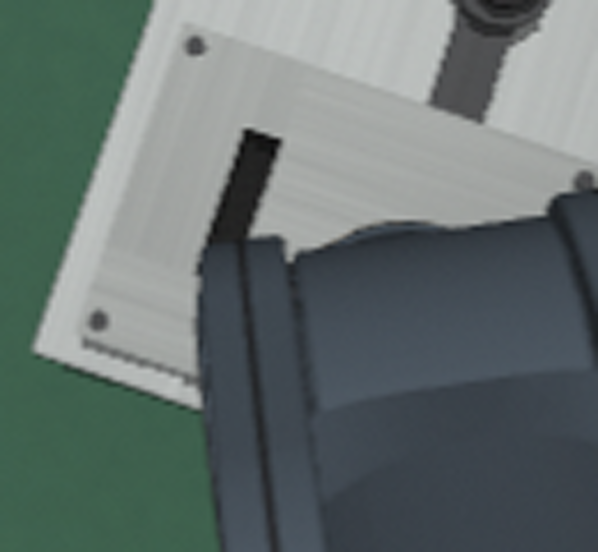

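The picture settles it. The lowest visible point of the fingers (318,244) is at z≈0.089, while the reported TCP is at z=0.055. The gate screws come out at the right height (0.037), so the camera and arm pose are good. The physical tips must be about 33 mm short of the stated TCP, and they passed over the knob. I'll measure the tip edge precisely.

Run:
```python
from h import *
np.set_printoptions(precision=4,suppress=True)
st=env.get_state(); im=viewer.get_image('wrist')
T=np.array(im['tool_from_camera'])
for u in (308,327):
  for v in range(234,252,2):
    p=pix(u,v,im); print((u,v),'tool',T[:3,:3]@p+T[:3,3],'stage z',world(p,im,st)[2])
v=248
for u in range(276,364,4): p=pix(u,v,im); print(u,T[:3,:3]@p+T[:3,3])
```

```text
(308, 234) tool [ 0.0076 -0.0057 -0.018 ] stage z 0.07256977675898157
(308, 236) tool [ 0.0065 -0.0058 -0.0182] stage z 0.07274390118970647
(308, 238) tool [ 0.0054 -0.0058 -0.0183] stage z 0.07287030248548268
(308, 240) tool [ 0.0041 -0.0058 -0.018 ] stage z 0.07252771726694318
(308, 242) tool [ 0.0095 -0.0053 -0.0326] stage z 0.08719528426626255
(308, 244) tool [ 0.0101 -0.0052 -0.0363] stage z 0.09086458346083234
(308, 246) tool [ 0.0099 -0.0051 -0.038 ] stage z 0.09257128667773608
(308, 248) tool [ 0.0097 -0.0051 -0.0398] stage z 0.09441313653457314
(308, 250) tool [ 0.0098 -0.005  -0.0422] stage z 0.09675242529654068
(327, 234) tool [ 0.0073  0.0047 -0.0172] stage z 0.07176042504715671
(327, 236) tool [ 0.0062  0.0047 -0.0173] stage z 0.07190513580785896
(327, 238) tool [ 0.0061  0.0046 -0.0198] stage z 0.07441578760583031
(327, 240) tool [ 0.005   0.0046 -0.0201] stage z 0.07466495684785789
(327, 242) tool [ 0.0096  0.0042 -0.0327] stage z 0.08731797363208543
(327, 244) tool [ 0.0098  0.0041 -0.0356] stage z 0.09014685168363665
(327, 246) tool [ 0.0097  0.004  -0.0377] stage z 0.09222459156459471
(327, 248) tool [ 0.01    0.0039 -0.0405] stage z 0.09502800179831819
(327, 250) tool [ 0.0092  0.0039 -0.041 ] stage z 0.0955560834644229
276 [-0.0196 -0.0295  0.0217]
280 [-0.0187 -0.0265  0.0197]
284 [-0.0192 -0.0238  0.0208]
288 [-0.0193 -0.0211  0.0209]
292 [-0.0189 -0.0182  0.0201]
296 [-0.0188 -0.0154  0.0198]
300 [-0.019  -0.0127  0.0203]
304 [ 0.0098 -0.007  -0.0401]
308 [ 0.0097 -0.0051 -0.0398]
312 [ 0.0104 -0.0032 -0.0413]
316 [ 0.0099 -0.0013 -0.0404]
320 [ 0.0093  0.0006 -0.039 ]
324 [ 0.0094  0.0025 -0.0392]
328 [ 0.0094  0.0044 -0.0393]
332 [-0.0003  0.0074 -0.0189]
336 [-0.0002  0.0096 -0.0191]
340 [-0.      0.0118 -0.0195]
344 [-0.0001  0.014  -0.0194]
348 [-0.001   0.0164 -0.0175]
352 [-0.0011  0.0187 -0.0174]
356 [-0.0006  0.0207 -0.0183]
360 [-0.0189  0.0289  0.02  ]
```

The tip edge is at tool z ≈ -0.032, with a tip half-thickness of about 7.5 mm. I'll back off, lower so the physical tips are at about 54 mm, and push.

Request:
arm_command --pt "0 0.25 0 0 0 0 0" --pt "0 0.51 0 0 0 0 0" --pt "0 0.51 0.1 0 0 0 0" --pt "0 0.51 0.2 0 0 0 0" --pt "0 0.51 0.27 0 0 0 0" --pt "0 0.51 0.27 0 0 0 0"

```text
t: 6.2
tool_pos: [0.4558, -0.054, 0.0213]
tcp_rot: [[0.947, -0.322, -0.002], [-0.322, -0.947, 0.0], [-0.002, 0.0, -1.0]]
force: [0.2, 0.1, -0.4]
gripper_width: 0.0001
gripper_force: 0.0
```

Request:
arm_command --pt "0 -0.06 0 0 0 0 0" --pt "0 -0.12 0 0 0 0 0" --pt "0 -0.17 0 0 0 0 0" --pt "0 -0.21 0 0 0 0 0" --pt "0 -0.25 0 0 0 0 0" --pt "0 -0.29 0 0 0 0 0" --pt "0 -0.33 0 0 0 0 0"

```text
t: 6.9
tool_pos: [0.4694, -0.0164, 0.0223]
tcp_rot: [[0.947, -0.322, 0.0], [-0.322, -0.947, -0.0], [0.0, 0.0, -1.0]]
force: [0.5, -2.6, 1.4]
gripper_width: -0.0001
gripper_force: 1.2
```

```bash
cat > look.py <<'E'
from h import *
import sys
st=env.get_state(); im=viewer.get_image('wrist'); save(im,sys.argv[1])
print(st['t'],st['tool_pos'],S(st['tool_pos']),'F',R.T@np.array(st['force'])[:2],st['force'][2])
# knob top (z .066-.078) points near the slot
v,u=np.mgrid[100:400:2,100:540:2]
W=np.array([world(pix(a,b,im),im,st) for a,b in zip(u.ravel(),v.ravel())]); s=(W[:,:2]-t0)@R
k=(abs(W[:,2]-.072)<.004)&(abs(s[:,0]-.02)<.045)&(s[:,1]>-.11)&(s[:,1]<.03)
q=s[k]; print('knob top pts',k.sum(),np.percentile(q,[2,98],axis=0) if k.sum() else '')
for im in [im,viewer.get_image('top')]:
  for r in finder.look_for('specimen',im)[:2]: w=world(r['at'],im,st);print('spec',w,S(w),r['confidence'])
E
python3 look.py w4.png
```

```text
6.9 [ 0.46939182 -0.0164255   0.02231229] [ 0.0010743  -0.08157809] F [ 1.26679811 -2.2774658 ] 1.3786915543116975
knob top pts 758 [[-0.00421325 -0.09118132]
 [ 0.0142249  -0.03835972]]
spec [ 0.61138301 -0.03280969  0.05363814] [ 0.14083409 -0.05162577] 0.75
```

View pics/w4.png

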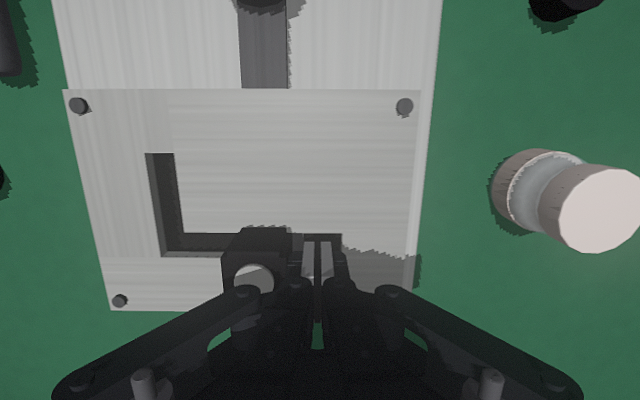

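Contact is made: about 2.3 N, and the knob at (255,255) has moved left to y ≈ -0.053. I'll keep pushing towards the corner.

Request:
arm_command --pt "0 -0.05 0 0 0 0 0" --pt "0 -0.1 0 0 0 0 0" --pt "0 -0.15 0 0 0 0 0" --pt "0 -0.2 0 0 0 0 0" --pt "0 -0.25 0 0 0 0 0" --pt "0 -0.3 0 0 0 0 0" --pt "0 -0.34 0 0 0 0 0" --pt "0 -0.38 0 0 0 0 0" --pt "0 -0.4 0 0 0 0 0"

```text
t: 8.0
tool_pos: [0.4848, 0.0295, 0.0222]
tcp_rot: [[0.947, -0.321, 0.0], [-0.321, -0.947, 0.0], [0.0, -0.0, -1.0]]
force: [-0.8, -2.4, -0.8]
gripper_width: -0.0001
gripper_force: 1.0
```

Request:
arm_command --pt "0 -0.02 0 0 0 0 0" --pt "0 -0.04 0 0 0 0 0" --pt "0 -0.04 0 0 0 0 0"

```text
t: 8.3
tool_pos: [0.4864, 0.0339, 0.0222]
tcp_rot: [[0.947, -0.322, 0.0], [-0.322, -0.947, 0.0], [0.0, -0.0, -1.0]]
force: [-0.1, -0.1, -0.6]
gripper_width: 0.0
gripper_force: 0.1
```

```bash
python3 look.py w5.png
```

```text
8.3 [0.48638594 0.03385543 0.02223839] [ 0.00107057 -0.02850293] F [-0.04159075 -0.09169333] -0.5770750539277512
knob top pts 774 [[-0.00429526 -0.03818548]
 [ 0.0146886   0.0147442 ]]
spec [0.62966511 0.01649947 0.05412881] [0.14236172 0.00094128] 0.52
```

Request:
arm_command --pt "0 -0.01 0 0 0 0 0" --pt "0 -0.015 0 0 0 0 0" --pt "0 -0.02 0 0 0 0 0" --pt "0 -0.02 0 0 0 0 0"

```text
t: 8.9
tool_pos: [0.487, 0.0357, 0.0222]
tcp_rot: [[0.947, -0.322, 0.0], [-0.322, -0.947, -0.0], [0.0, 0.0, -1.0]]
force: [-0.6, -1.1, 2.2]
gripper_width: -0.0003
gripper_force: 0.9
```

Request:
arm_command --pt "0 -0.008 0 0 0 0 0" --pt "0 -0.008 0 0 0 0 0"

```text
t: 9.1
tool_pos: [0.4874, 0.0367, 0.0222]
tcp_rot: [[0.947, -0.322, 0.0], [-0.322, -0.947, 0.0], [0.0, -0.0, -1.0]]
force: [-0.1, -2.1, 2.3]
gripper_width: 0.0003
gripper_force: 0.9
```

Request:
arm_command --pt "0 -0.01 0 0 0 0 0" --pt "0 -0.01 0 0 0 0 0"

```text
t: 9.3
tool_pos: [0.4876, 0.0375, 0.0222]
tcp_rot: [[0.947, -0.322, -0.0], [-0.322, -0.947, -0.0], [-0.0, 0.0, -1.0]]
force: [-0.3, -3.4, 2.8]
gripper_width: -0.0001
gripper_force: 1.9
```

Request:
arm_command --pt "0 -0.01 0 0 0 0 0" --pt "0 -0.01 0 0 0 0 0"

```text
t: 9.5
tool_pos: [0.4876, 0.0376, 0.0222]
tcp_rot: [[0.946, -0.323, -0.001], [-0.323, -0.946, -0.001], [-0.0, 0.002, -1.0]]
force: [-1.9, -7.8, 3.9]
gripper_width: -0.0
gripper_force: 3.9
```

The force rises at the stop, so the pin is at the corner. I'll back off, lift, go round to the near face and lower.

Request:
arm_command --pt "0 0.15 0 0 0 0 0" --pt "0 0.25 0 0 0 0 0" --pt "0 0.25 -0.25 0 0 0 0" --pt "0 0.25 -0.45 0 0 0 0" --pt "-0.3 0.1 -0.45 0 0 0 0" --pt "-0.42 -0.21 -0.45 0 0 0 0" --pt "-0.42 -0.21 -0.45 0 0 0 0" --pt "-0.42 -0.21 -0.2 0 0 0 0" --pt "-0.42 -0.21 0 0 0 0 0" --pt "-0.42 -0.21 0 0 0 0 0"

```text
t: 10.5
tool_pos: [0.4469, 0.0788, 0.0202]
tcp_rot: [[0.947, -0.321, -0.004], [-0.321, -0.947, -0.001], [-0.004, 0.002, -1.0]]
force: [0.3, -0.6, -0.4]
gripper_width: -0.0001
gripper_force: 0.0
```

```bash
python3 look.py w6.png
```

```text
10.5 [0.44692578 0.07879617 0.0201682 ] [-0.05070381  0.00143345] F [ 0.49395675 -0.44822109] -0.38869967871937283
knob top pts 1357 [[-0.01456144 -0.0097736 ]
 [ 0.01441485  0.01856221]]
spec [0.57431303 0.18024315 0.02314711] [0.03748504 0.13833388] 0.58
spec [0.6301265  0.02049213 0.05139828] [0.14152013 0.00487142] 0.48
```

View pics/w6.png

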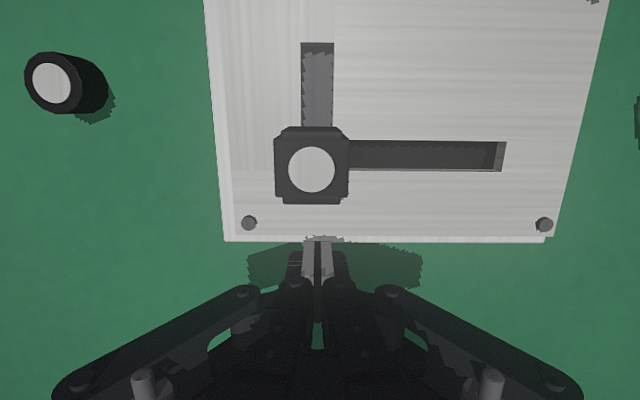

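The knob at (311,169) sits at the corner, with the short leg open ahead of it. The tips at (318,240) are lined up behind its near face. I'll push in +x.

Request:
arm_command --pt "0.06 -0.02 0 0 0 0 0" --pt "0.12 -0.02 0 0 0 0 0" --pt "0.17 -0.02 0 0 0 0 0" --pt "0.21 -0.02 0 0 0 0 0" --pt "0.25 -0.02 0 0 0 0 0" --pt "0.29 -0.02 0 0 0 0 0" --pt "0.33 -0.02 0 0 0 0 0"

```text
t: 11.4
tool_pos: [0.4866, 0.0683, 0.0222]
tcp_rot: [[0.947, -0.322, -0.001], [-0.322, -0.947, -0.0], [-0.001, 0.0, -1.0]]
force: [-1.7, -0.3, 2.2]
gripper_width: 0.0
gripper_force: 1.2
```

Request:
arm_command --pt "0.04 0 0 0 0 0 0" --pt "0.08 0 0 0 0 0 0" --pt "0.12 0 0 0 0 0 0" --pt "0.16 0 0 0 0 0 0" --pt "0.2 0 0 0 0 0 0" --pt "0.22 0 0 0 0 0 0" --pt "0.22 0 0 0 0 0 0"

```text
t: 12.1
tool_pos: [0.5125, 0.0599, 0.0222]
tcp_rot: [[0.947, -0.322, 0.001], [-0.322, -0.947, 0.0], [0.001, -0.0, -1.0]]
force: [-0.2, -0.1, -1.3]
gripper_width: 0.0003
gripper_force: 0.0
```

```bash
python3 look.py w7.png
```

```text
12.1 [0.51247583 0.05987491 0.02219425] [0.01745343 0.00450157] F [-0.15714568 -0.14803027] -1.3226998395994272
knob top pts 1216 [[ 0.02310112 -0.00995468]
 [ 0.05722645  0.01819596]]
spec [ 0.55266857 -0.001206    0.03312187] [ 0.0750908  -0.04049028] 0.63
spec [0.63060616 0.01632148 0.02476587] [0.1433102  0.00107404] 0.25
```

Knob far edge is at 0.057, so it's at about 0.043. I'll push in small steps until the stop.

Request:
arm_command --pt "0.01 0 0 0 0 0 0" --pt "0.02 0 0 0 0 0 0" --pt "0.02 0 0 0 0 0 0"

```text
t: 12.6
tool_pos: [0.514, 0.0595, 0.0223]
tcp_rot: [[0.947, -0.322, 0.0], [-0.322, -0.947, 0.0], [-0.0, -0.0, -1.0]]
force: [-1.6, 1.8, 0.6]
gripper_width: -0.0005
gripper_force: 0.7
```

Request:
arm_command --pt "0.01 0 0 0 0 0 0" --pt "0.01 0 0 0 0 0 0"

```text
t: 12.8
tool_pos: [0.5153, 0.059, 0.0222]
tcp_rot: [[0.947, -0.322, 0.0], [-0.322, -0.947, 0.0], [0.0, -0.0, -1.0]]
force: [-1.4, 1.6, 0.1]
gripper_width: 0.0002
gripper_force: 0.7
```

Request:
arm_command --pt "0.01 0 0 0 0 0 0" --pt "0.01 0 0 0 0 0 0"

```text
t: 13.0
tool_pos: [0.5164, 0.0585, 0.0222]
tcp_rot: [[0.947, -0.322, 0.0], [-0.322, -0.947, 0.0], [0.0, -0.0, -1.0]]
force: [-0.5, 0.3, 0.6]
gripper_width: 0.0003
gripper_force: 0.6
```

Request:
arm_command --pt "0.01 0 0 0 0 0 0" --pt "0.01 0 0 0 0 0 0"

```text
t: 13.2
tool_pos: [0.5166, 0.0584, 0.0221]
tcp_rot: [[0.947, -0.322, -0.001], [-0.322, -0.947, 0.0], [-0.001, 0.0, -1.0]]
force: [-3.7, 2.6, 2.2]
gripper_width: 0.0002
gripper_force: 2.4
```

Request:
arm_command --pt "0.01 0 0 0 0 0 0" --pt "0.01 0 0 0 0 0 0"

```text
t: 13.4
tool_pos: [0.5166, 0.0583, 0.0221]
tcp_rot: [[0.947, -0.321, -0.003], [-0.321, -0.947, 0.0], [-0.003, 0.001, -1.0]]
force: [-7.6, 4.2, 5.4]
gripper_width: -0.0002
gripper_force: 4.2
```

The stop is reached. I'll back off in -x, lift and check.

Request:
arm_command --pt "-0.1 0 0 0 0 0 0" --pt "-0.3 0 0 0 0 0 0" --pt "-0.4 0 0 0 0 0 0" --pt "-0.4 0 -0.3 0 0 0 0" --pt "-0.4 0 -0.7 0 0 0 0" --pt "-0.4 0 -0.9 0 0 0 0" --pt "-0.4 0 -0.9 0 0 0 0" --pt "-0.4 0 -0.9 0 0 0 0"

```text
t: 14.2
tool_pos: [0.4734, 0.0731, 0.1306]
tcp_rot: [[0.947, -0.322, 0.002], [-0.322, -0.947, 0.0], [0.002, -0.001, -1.0]]
force: [-0.3, 0.2, 0.0]
gripper_width: 0.0002
gripper_force: 0.0
```

```bash
python3 look.py w8.png
```

```text
14.2 [0.47335636 0.07307699 0.13056478] [-0.02383371  0.00448006] F [-0.31147278  0.13330765] 0.01153536725866855
knob top pts 350 [[ 0.03187062 -0.01011643]
 [ 0.05599283  0.0176755 ]]
```

View pics/w8.png

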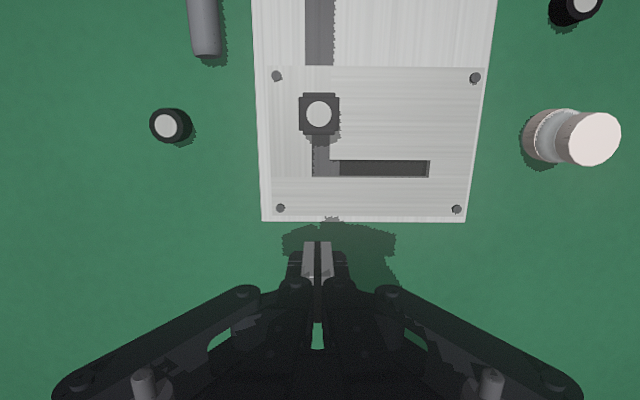

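The knob at (319,113) is at the end of the short leg: its near edge is at x = 0.032, so across ≈ 0.047. The jar and loose samples are in place and the robot is clear.

```bash
python3 -c "
from plant import env
print(env.close_job())"
```

```text
the job is handed in; nothing more can be done
None
```

The knob was pushed to the corner stop and then to the end stop of the short leg, leaving the sample under the lens; the job was handed in at about 14 s with the robot clear (a first pass went over the knob without contact because the fingertips sit about 32 mm short of the stated TCP).

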